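# Park the captive screw and open the shield box

## Robot

A 6-joint arm with a two-finger parallel gripper is mounted at the origin on the work surface. World frame = base frame: x ahead of the robot, y to its left, z up, the work surface at z = 0. Lengths are in m, angles in rad, forces in N, time in s.
With the tool pointing down it reaches from about 0.4 to 0.825 m from the base axis. Payload 7 kg.
Tool frame: the origin (TCP) lies at the very end of the fingers, on their centre line; the grasp point (between the pads) lies 19 mm behind it; z points along the fingers, y is the line along which they close (so a half turn about z gives the same grasp; the last joint's range is limited). The gripper opens to 88 mm and grips with 3 to 60 N. Pads are 19 mm wide; open, the fingers measure 130 mm over their backs; the gripper's body (78 mm by 193 mm) begins 47 mm behind the grasp point.
Start: joints at [1.625, 0.359, 0.012, 0, -1.224, -0.288], TCP at [0.156, 0.657, 0.227] pointing down, gripper open.
Joint ranges: [-3.07, 3.07], [-1.43, 2.12], [-1.02, 1.25], [-3.03, 1.67], [-3.05, -0], [-3.03, 3.03]. Speed limits (rad/s): [2.39, 2.39, 3.01, 3.14, 3.14, 3.14].

## Interface

Orientations are given as [roll, pitch, yaw] about the fixed x, y, z axes, in that order (R = Rz(yaw) Ry(pitch) Rx(roll)).
In Python, from station import arm gives the robot as it stands.
- The arm moves only by the tool step_arm, never from a script. Its argument "rows" is a list of rows, each a list of 5 numbers: the shift along the world's x, y, z in m, then the turn about the world's z in rad, then the finger opening in m, from 0 to 0.0876. In form: [[x, y, z, spin, gripper], ...]. A call has 1 to 20 rows; each row is the pose to reach, as a shift and turn from the pose commanded when the call began; what a row does not reach only later rows make up. A row lasts 1/10 s, in which the tool goes at most 50 mm and 8.59 degrees, less where a joint would pass 70% of its speed; a pose out of reach is approached as far as the arm can. A call with a gripper value outside its range is refused whole. The fingers move at their own pace and stop on an object; "newtons" is the grip in N (left out, the last holds). Time passes only in rows, so rows that repeat a pose let the fingers close. It gives the time, the measured TCP pose, the force, the opening and the grip force at its end, in the units of the state.
- arm.get_state(): the state, without advancing time (a new reading comes with each control period).
- arm.grab_frame(name): name is "scene" or "side" or "wrist"; returns a dict with "color" (480x640x3 uint8, blue, green, red), "vfov" (degrees; the focal length in pixels is half the picture's height over the tangent of half this angle, whatever the lens; pixels are square), "cx", "cy" (the principal point, pixels), "k1" (the pictures are not rectified: a ray, as slopes to the right and down, at radius r is drawn at 1 + k1 r^2 times it, then the intrinsics apply), "rvec" (rotation vector, rad) and "tvec" (3), from world to camera coordinates, as OpenCV has them. Camera axes: x right, y down, z forward; pixel columns grow to the right and rows downward; lengths in m; the calibration is good to about 2 mm. A picture is of the moment at which its call begins. There is no depth.
- arm.job_done(): hands the job in; it is judged then, once.
The state is a dict: "t": time; "q": joint angles; "qd": joint speeds; "joint_efforts": joint torques, N m; "eef_pos": TCP position; "ee_rot": TCP orientation; "force": force on the tool from outside, world axes, zero at the start; "moment": the same for the moment, N m; "width": finger opening in m; "gripper_force": force on a finger pad.
Only numpy, scipy, OpenCV 4.12 (cv2) and the standard library are available. Lean on these libraries where they do the work, as an engineer would, in place of code of your own. Each camera call takes 0.05 s, during which the arm holds its last target. There are 200 camera calls.

## Task

Free the cover of the aluminium shield box on the desk: gently pull its spring-loaded knurled captive screw straight up until you feel it stop, then, still holding it up, unscrew it counter-clockwise until it comes to the end of its thread, so that it stays parked up by itself when you let go. Then slide the cover by its upright fin all the way open. Do not force the screw, and leave the other things on the desk alone.

Things in the scene. Friction and masses are not known exactly. Their poses are not given: they have to be found in the camera images.
- box: Plain aluminium shield box fixed to the desk, 150 (x) x 220 (y) x 70 mm high, open on top under its sliding cover; a guide rail 6 mm wide along each long side reaches 75 mm high. Origin: centre of the underside; z up; +y is the long direction in which the cover slides open.
- cover_slide (a joint): Sliding cover (5 mm aluminium plate, 149 x 220 mm, top face 75 mm above the desk): metres slid along the box's +y, 0 shut, 0.070 open at its stop. About 4 N of friction. While the screw is down its tip sits in a socket in the box and blocks the cover after 1.5 mm; it is clear when lifted over 6 mm.
- fin_grip (a point): Grip point in the middle of the upright fin on the cover, 22 mm above the cover's top face. The fin is 40 mm (box x) x 12 mm (box y) and stands 28 mm above the cover; it is 55 mm towards +y from the box's centre when shut. Moves with the cover.
- knob: Steel captive screw, upright on the cover, 60 mm towards -y from the box's centre: round knurled head 26 mm in diameter, its gripping face 8 to 30 mm above the cover when down. Origin on its axis, at the cover's top face when down; z up. The thread is spoiled by more than 25 N between screw and thread, from pulling or turning; its flanks run 12 mm from the axis.
- knob_grip (a point): Grip point on the screw's axis, in the head, 22 mm above the knob's origin (9 mm below the head's top). Rises with the screw.
- screw_lift (a joint): Metres the screw is pulled up, 0 down. A spring pulls it down: 6 N at 0, plus 0.15 N per mm. Pulled up it meets a firm stop at a lift that differs from box to box, 10 to 22 mm; only within 2 mm below that stop does the thread take when turned. In the thread it has 2 mm of up-down play and rises 2 mm per radian. Let go before the thread has taken, it springs down.
- screw_turn (a joint): Angle of the screw, rad, growing counter-clockwise from above (unscrewing). Starts at 0 to 0.45; the thread takes from 0.55, rises from 0.7, holds the screw up from 0.9 on when let go. Under 0.1 N m to turn, until its end at 2.6: a springy stop, 0.1 N m plus 0.25 N m per rad. Turned without being lifted it spins under the thread and must go back below 0.45 before it can be pulled up.
- battery_holder: Bystander: black two-cell battery holder 34 x 62 x 20 mm. Origin: centre of underside.
- dev_board: Bystander: small green circuit board 100 x 50 x 16 mm lying beside the box at its +y end, under the way of the opening cover (which passes well above it). Origin: centre of underside.
- mug: Bystander: glass mug, 76 mm in diameter, 100 mm high. Origin: centre of underside.
- case: Bystander: round grey fabric case, 84 mm in diameter, 42 mm high. Origin: centre of underside.
- green_box: Bystander: green plastic box 70 x 70 x 75 mm. Origin: centre of underside.
- driver: Bystander: black-handled screwdriver 170 mm long, lying. Not needed.
- carton: Bystander: small cardboard carton 90 x 60 x 50 mm. Origin: centre of underside.

How it is judged:
By the outcome, as a careful person would: the job done as asked, in the order asked, and still so for the second after the job is handed in, with the robot touching nothing.
It also fails if it takes over 72 s, if anything falls off the work surface, if the arm or the gripper's body presses on something with over 40 N, if the wrist force passes 120 N, or if a joint passes its speed limit or range.

## Working session

There is one attempt and no reset: what is moved stays moved. The work goes in short steps, Python scripts to look and compute and a tool call to move; the robot and the scene stay as the last step left them, time stands still between calls to the robot, and variables do not carry over. Pictures are saved under pics/ and viewed, at most 10 in all, crops included, and the job is handed in when it is done.

Besides the shell and the picture viewer there is one more tool, called after ">>>" as name(argument=value, ...) on one line, values as JSON. step_arm: Moves the arm, as the interface text tells. Its arguments: {"type":"object","properties":{"rows":{"type":"array"},"newtons":{"type":"number"}},"required":["rows"]}

```bash
mkdir -p pics
cat > h.py <<'E'
import numpy as np, cv2
from station import arm
def grab(n,fn):
    f=arm.grab_frame(n); cv2.imwrite(fn,f["color"]); np.save(fn+".npy",{k:f[k] for k in f if k!="color"},allow_pickle=True); return f
def ray(f,u,v):
    F=240/np.tan(np.radians(f["vfov"])/2)
    K=np.array([[F,0,f["cx"]],[0,F,f["cy"]],[0,0,1.]])
    d=np.array([(u-f["cx"])/F,(v-f["cy"])/F]); s=d.copy()
    for _ in range(20): s=d/(1+f["k1"]*(s@s))
    R=cv2.Rodrigues(np.array(f["rvec"],float))[0]; t=np.array(f["tvec"],float).ravel()
    return -R.T@t, R.T@np.array([s[0],s[1],1.])
def onz(f,u,v,z):
    o,d=ray(f,u,v); return o+d*(z-o[2])/d[2]
def load(fn): return np.load(fn+".npy",allow_pickle=True).item()
E
python3 - <<'E'
from h import *
s=[grab(n,f"pics/{n}0.png") for n in("scene","side","wrist")]
cv2.imwrite("pics/a.png",cv2.resize(np.hstack([s[0]["color"]]),(800,600)))
print(arm.get_state())
for f in s: print(ray(f,320,240),f["vfov"])
E
```

```text
{'t': 0.15, 'q': array([ 1.62509724e+00,  3.59211034e-01,  1.12688213e-02, -2.44366061e-04,
       -1.22409724e+00, -2.88111104e-01]), 'qd': array([ 4.53710592e-04, -1.94094915e-03,  2.64631255e-03,  1.68054310e-03,
        7.14743959e-04,  4.03714191e-05]), 'joint_efforts': array([-7.57804537e-04, -5.83277071e+01,  2.93291152e+01,  7.00119719e+00,
        8.76843551e-03, -1.08627958e-04]), 'eef_pos': array([0.15632502, 0.65626907, 0.22584686]), 'ee_rot': array([ 3.14033548e+00, -1.32972745e-04, -2.33893283e-01]), 'force': array([0.33497992, 0.38029647, 0.27128082]), 'moment': array([-0.0200319 ,  0.01188594, -0.06992047]), 'gripper_force': 0.0, 'width': 0.08766282224157923}
(array([1.16657631, 0.54509983, 0.85679294]), array([-0.55861028, -0.47346305, -0.68111951])) 49.89866086764487
(array([ 0.49994975, -0.80718116,  1.0055945 ]), array([ 0.04209404,  0.67081068, -0.74060013])) 46.30149004735684
(array([0.22016297, 0.6415265 , 0.38294633]), array([-0.24060547,  0.05281844, -0.96919038])) 68.4536183322949
```

View pics/scene0.png

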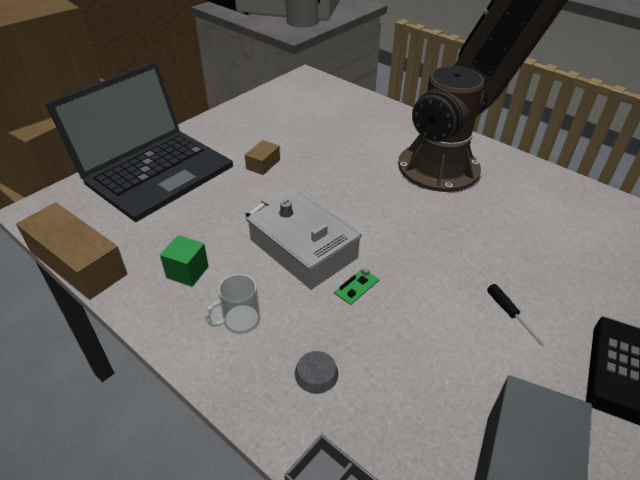

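View pics/side0.png

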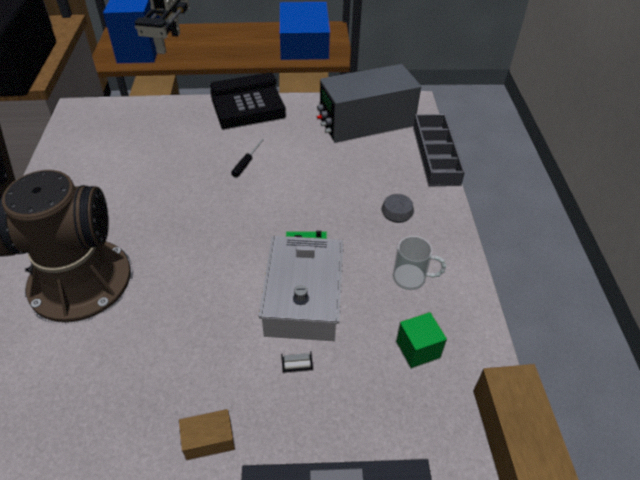

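The scene view shows the knob at about (286,206) and the fin at (319,232). In the side view they're at (301,292) and (305,252). I'll zoom in on both.

Run:
```python
from h import *
a=cv2.imread("pics/scene0.png")[180:300,235:375]; b=cv2.imread("pics/side0.png")[225:345,250:350]
a=cv2.resize(a,None,fx=3.3,fy=3.3,interpolation=3); b=cv2.resize(b,None,fx=3.3,fy=3.3,interpolation=3)
cv2.imwrite("pics/z.png",np.hstack([a,b])); print(a.shape,b.shape)
for n,u,v,z in [("scene",286,203,.106),("side",301,288,.106),("scene",319,228,.103),("side",305,249,.103)]:
    print(n,onz(load(f"pics/{n}0.png"),u,v,z))
```

```text
(396, 462, 3) (396, 330, 3)
scene [ 0.50821915 -0.11767904  0.106     ]
side [ 0.5070679 -0.1212462  0.106    ]
scene [ 0.52054383 -0.00590709  0.103     ]
side [ 0.51799258 -0.01463631  0.103     ]
```

View pics/z.png

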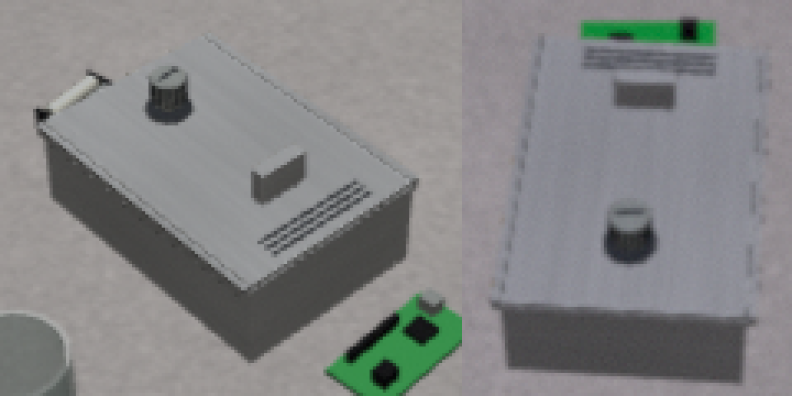

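The crop shows the head-top slot at (286.5,202.7) in scene and (301.2,289.2) in side. The cover corners are clear too.

Run:
```python
from h import *
f=load("pics/scene0.png");s=load("pics/side0.png")
c=[onz(f,*p,.075)[:2] for p in [(310.2,267.9),(361.1,234.8),(297.7,191.5),(247.1,219.4)]]
print(np.round(c,4),np.mean(c,0))
for i,j in((0,3),(1,2)): d=c[i]-c[j]; print("long",np.hypot(*d),np.degrees(np.arctan2(-d[0],d[1])))
for i,j in((0,1),(3,2)): d=c[i]-c[j]; print("short",np.hypot(*d),np.degrees(np.arctan2(d[1],d[0])))
print(onz(f,286.5,202.7,.106),onz(s,301.2,289.2,.106),onz(f,319.5,228.8,.103))
n,m=[onz(s,*p,.075)[:2] for p in[(259.1,317.4),(337.9,322)]];d=m-n;print(n,m,np.degrees(np.arctan2(d[1],d[0])))
```

```text
[[ 0.6042  0.0427]
 [ 0.4508  0.0596]
 [ 0.4291 -0.1547]
 [ 0.5847 -0.1705]] [ 0.51721675 -0.05572609]
long 0.2140195746919904 -5.2159281834412505
long 0.2154102060034635 -5.7860059133420325
short 0.15429511934828427 -6.293623525747587
short 0.15641847020521274 -5.773460227068457
[ 0.5066519  -0.11757986  0.106     ] [ 0.50740086 -0.12427524  0.106     ] [ 0.52180922 -0.00335213  0.103     ]
[ 0.42225041 -0.16848736] [ 0.5784057  -0.18430482] -5.783940599752585
```

>>> step_arm(rows=[[0.03,-0.03,0,-0.14,0.0876],[0.06,-0.06,0,-0.28,0.0876],[0.09,-0.09,0,-0.42,0.0876],[0.12,-0.12,0,-0.56,0.0876],[0.15,-0.15,0,-0.7,0.0876],[0.18,-0.18,0,-0.84,0.0876],[0.21,-0.21,0,-0.98,0.0876],[0.24,-0.24,0,-1.12,0.0876],[0.25,-0.28,0,-1.26,0.0876],[0.26,-0.32,0,-1.4,0.0876],[0.27,-0.365,0,-1.54,0.0876],[0.28,-0.41,0,-1.68,0.0876],[0.29,-0.455,0,-1.82,0.0876],[0.3,-0.5,0,-1.96,0.0876],[0.31,-0.545,0,-2.1,0.0876],[0.32,-0.59,0,-2.24,0.0876],[0.33,-0.635,0,-2.38,0.0876],[0.34,-0.68,0,-2.47,0.0876],[0.35,-0.725,0,-2.47,0.0876],[0.352,-0.77,0,-2.47,0.0876]])

```text
t: 2.15
eef_pos: [0.5088, -0.1153, 0.2264]
ee_rot: [-3.141, 0.0, -2.704]
force: [1.6, -0.2, 0.0]
width: 0.0876
gripper_force: 0.0
```

Run:
```python
from h import *
f=grab("wrist","pics/w1.png"); s=arm.get_state(); print(s["t"],s["q"],s["eef_pos"],s["ee_rot"],s["force"],s["moment"])
```

```text
2.2 [ 0.145221    0.10709763 -0.32223938  0.00141981 -1.14298558 -1.28100141] [ 0.50808514 -0.12002602  0.22617863] [-3.14079178e+00 -1.83188409e-03 -2.70598743e+00] [ 0.66661161 -3.97673871  1.23323237] [-6.18674619e-01 -3.16854067e-01  4.09854576e-04]
```

View pics/w1.png

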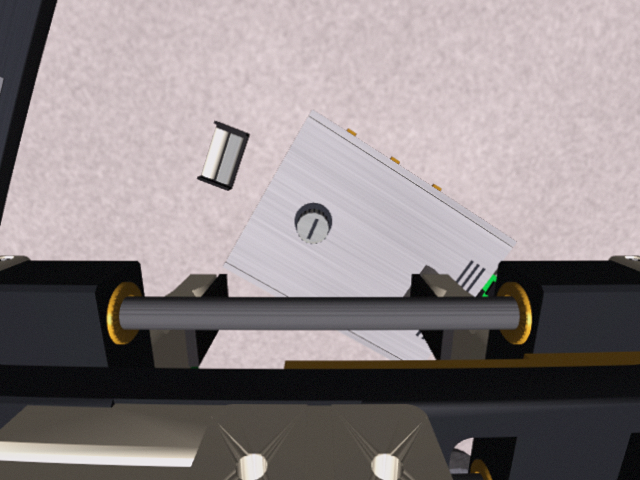

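The wrist view shows the head top at about (313,229), its slot visible, with the cover corners at (312,113), (227,263) and (515,243).

Run:
```python
from h import *
f=load("pics/w1.png")
print(onz(f,313,229,.106)); 
a,b,c=[onz(f,*p,.075)[:2] for p in((312,113),(227,263),(515,243))]
for d in (a-b,c-a): print(np.hypot(*d),np.degrees(np.arctan2(d[1],d[0])))
print(a,b,c)
p,q=onz(f,309,239,.106),onz(f,317,220,.106); print(np.arctan2(*(q-p)[1::-1]))
```

```text
[ 0.50601999 -0.12112473  0.106     ]
0.15267612534737546 173.9675673661031
0.2163292991266635 84.00291522067556
[ 0.42330585 -0.16092125] [ 0.57513654 -0.17696619] [0.44590748 0.05422413]
-3.0973354996940166
```

>>> step_arm(rows=[[-0.002,-0.001,-0.04,0,0.07],[-0.002,-0.001,-0.08,0,0.06],[-0.002,-0.001,-0.105,0,0.05],[-0.002,-0.001,-0.12,0,0.05],[-0.002,-0.001,-0.13,0,0.05],[-0.002,-0.001,-0.138,0,0.05],[-0.002,-0.001,-0.144,0,0.05],[-0.002,-0.001,-0.146,0,0.05],[-0.002,-0.001,-0.146,0,0.05]])

```text
t: 3.1
eef_pos: [0.5066, -0.1143, 0.0808]
ee_rot: [-3.141, 0.0, -2.704]
force: [-0.1, 0.3, 0.5]
width: 0.0501
gripper_force: 0.0
```

>>> step_arm(rows=[[0,0,0,0,0.035],[0,0,0,0,0.03],[0,0,0,0,0.026],[0,0,0,0,0.022],[0,0,0,0,0.02],[0,0,0,0,0.02],[0,0,0,0,0.02],[0,0,0,0,0.02]], newtons=20)

```text
t: 3.9
eef_pos: [0.5096, -0.1167, 0.0817]
ee_rot: [-3.137, 0.004, -2.703]
force: [11.3, -18.8, -8.6]
width: 0.0256
gripper_force: 20.0
```

The earlier y reading was taken mid-overshoot, so the grip is about 6 mm off-centre and loads the screw sideways. I'll release, recentre and check before gripping again.

>>> step_arm(rows=[[0,0,0,0,0.05],[0,0,0,0,0.05],[0,0,0,0,0.06],[-0.0005,-0.0065,0,0,0.06],[-0.0005,-0.0065,0,0,0.06],[-0.0005,-0.0065,0,0,0.06],[-0.0005,-0.0065,0,0,0.06]])

```text
t: 4.6
eef_pos: [0.5058, -0.1208, 0.0806]
ee_rot: [3.141, 0.0, -2.704]
force: [0.2, 0.0, -0.4]
width: 0.0601
gripper_force: 0.0
```

Run:
```python
from h import *
f=grab("wrist","pics/w2.png"); s=arm.get_state(); print(s["t"],s["eef_pos"],s["ee_rot"],s["force"],s["moment"])
```

```text
4.65 [ 0.50588079 -0.12081715  0.08057449] [ 3.14156259e+00 -3.63532022e-08 -2.70372567e+00] [ 0.99807292  0.09925447 -0.4060317 ] [ 0.06489788 -0.08591606  0.02234457]
```

View pics/w2.png

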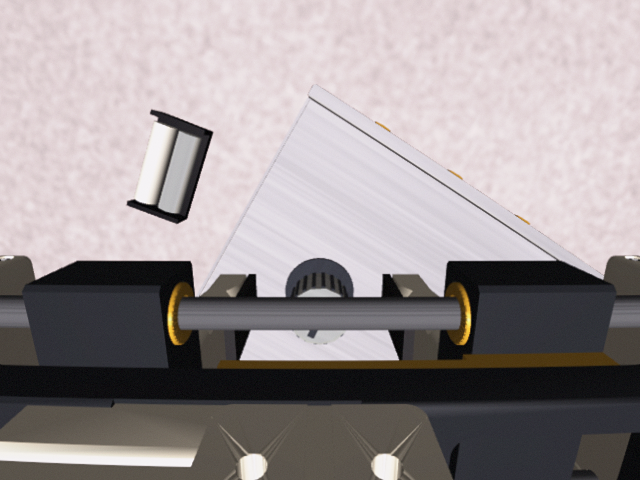

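The head is centred between the fingers at about x=321, with the pad edges at 256 and 386. Now I'll grip.

>>> step_arm(rows=[[0,0,0,0,0.04],[0,0,0,0,0.03],[0,0,0,0,0.026],[0,0,0,0,0.022],[0,0,0,0,0.02],[0,0,0,0,0.02],[0,0,0,0,0.02],[0,0,0,0,0.02]], newtons=20)

```text
t: 5.45
eef_pos: [0.5059, -0.1209, 0.0806]
ee_rot: [3.142, 0.0, -2.704]
force: [0.0, 0.3, 0.4]
width: 0.0255
gripper_force: 20.0
```

Run:
```python
from h import *
s=arm.get_state(); print(s["t"],s["eef_pos"],s["ee_rot"],s["force"],s["moment"],s["q"])
```

```text
5.45 [ 0.50586759 -0.120863    0.0805714 ] [ 3.14155954e+00  1.64350473e-08 -2.70377856e+00] [0.03583467 0.32859494 0.43621194] [ 0.1785088  -0.06016495  0.01300178] [ 1.43136317e-01  2.52942543e-01 -5.16788428e-01 -4.41296646e-05
 -8.01074957e-01 -1.27608784e+00]
```

>>> step_arm(rows=[[0,0,0.002,0,0.02],[0,0,0.004,0,0.02],[0,0,0.006,0,0.02],[0,0,0.008,0,0.02],[0,0,0.008,0,0.02],[0,0,0.008,0,0.02]])

```text
t: 6.05
eef_pos: [0.5058, -0.1209, 0.0886]
ee_rot: [3.142, 0.0, -2.704]
force: [2.6, -1.7, -8.7]
width: 0.0255
gripper_force: 20.0
```

>>> step_arm(rows=[[0,0,0.0005,0,0.02],[0,0,0.001,0,0.02],[0,0,0.0015,0,0.02],[0,0,0.0015,0,0.02]])

```text
t: 6.45
eef_pos: [0.5058, -0.1209, 0.0901]
ee_rot: [3.142, -0.0, -2.704]
force: [1.8, -0.8, -8.1]
width: 0.0254
gripper_force: 20.0
```

>>> step_arm(rows=[[0,0,0.0005,0,0.02],[0,0,0.001,0,0.02],[0,0,0.001,0,0.02]])

```text
t: 6.75
eef_pos: [0.5058, -0.1209, 0.0911]
ee_rot: [3.142, -0.0, -2.704]
force: [2.3, -0.6, -8.8]
width: 0.0255
gripper_force: 20.0
```

>>> step_arm(rows=[[0,0,0.0005,0,0.02],[0,0,0.001,0,0.02],[0,0,0.001,0,0.02]])

```text
t: 7.05
eef_pos: [0.5058, -0.1209, 0.0921]
ee_rot: [3.142, -0.0, -2.704]
force: [2.8, -0.6, -8.6]
width: 0.0257
gripper_force: 20.0
```

>>> step_arm(rows=[[0,0,0.0005,0,0.02],[0,0,0.001,0,0.02],[0,0,0.001,0,0.02]])

```text
t: 7.35
eef_pos: [0.5058, -0.1209, 0.0931]
ee_rot: [3.142, -0.0, -2.704]
force: [1.6, 0.8, -9.1]
width: 0.0255
gripper_force: 20.0
```

>>> step_arm(rows=[[0,0,0.0005,0,0.02],[0,0,0.001,0,0.02],[0,0,0.001,0,0.02]])

```text
t: 7.65
eef_pos: [0.5058, -0.1209, 0.0939]
ee_rot: [3.141, -0.0, -2.704]
force: [2.4, -0.7, -10.7]
width: 0.0254
gripper_force: 20.0
```

>>> step_arm(rows=[[0,0,0.0005,0,0.02],[0,0,0.001,0,0.02],[0,0,0.001,0,0.02]])

```text
t: 7.95
eef_pos: [0.5058, -0.1208, 0.0943]
ee_rot: [3.141, -0.0, -2.704]
force: [5.2, -0.8, -18.3]
width: 0.0255
gripper_force: 20.0
```

The firm stop is at about TCP z 0.094, a lift of roughly 13.3 mm. I'll back off 2 mm in command so the screw sits mid-band, then turn counter-clockwise in steps.

>>> step_arm(rows=[[0,0,-0.001,0,0.02],[0,0,-0.002,0,0.02],[0,0,-0.002,0.1,0.02],[0,0,-0.002,0.2,0.02],[0,0,-0.002,0.3,0.02],[0,0,-0.002,0.4,0.02],[0,0,-0.002,0.4,0.02]])

```text
t: 8.65
eef_pos: [0.5061, -0.1212, 0.0935]
ee_rot: [-3.141, -0.0, -2.302]
force: [2.4, -3.6, -9.7]
width: 0.0255
gripper_force: 20.0
```

```bash
cat > s.py <<'E'
from h import *
s=arm.get_state(); print(s["t"],s["eef_pos"].round(4),s["ee_rot"].round(3),s["force"].round(1),s["moment"].round(3),s["q"].round(2),s["joint_efforts"][5].round(3))
E
python3 s.py
```

```text
8.65 [ 0.5061 -0.1212  0.0935] [-3.141 -0.    -2.302] [ 2.4 -3.6 -9.7] [-1.044 -0.914 -0.018] [ 0.14  0.24 -0.5   0.   -0.83 -0.87] 1.443
```

>>> step_arm(rows=[[0,0,-0.0002,0.1,0.02],[0,0,0,0.2,0.02],[0,0,0.0002,0.3,0.02],[0,0,0.0004,0.4,0.02],[0,0,0.0004,0.4,0.02]])

```text
t: 9.15
eef_pos: [0.5064, -0.1213, 0.094]
ee_rot: [-3.14, -0.0, -1.903]
force: [4.3, -4.6, -8.6]
width: 0.0251
gripper_force: 20.0
```

```bash
python3 s.py
```

```text
9.15 [ 0.5064 -0.1213  0.094 ] [-3.14  -0.    -1.903] [ 4.3 -4.6 -8.6] [-1.464 -1.142 -0.008] [ 0.14  0.24 -0.5   0.   -0.83 -0.48] 1.266
```

>>> step_arm(rows=[[0.0003,-0.0003,0.0002,0.1,0.02],[0.0006,-0.0006,0.0004,0.2,0.02],[0.0006,-0.0006,0.0006,0.3,0.02],[0.0006,-0.0006,0.0008,0.4,0.02],[0.0006,-0.0006,0.0008,0.4,0.02]])

```text
t: 9.65
eef_pos: [0.5069, -0.1215, 0.0946]
ee_rot: [-3.141, -0.0, -1.505]
force: [3.0, -1.3, -8.7]
width: 0.0254
gripper_force: 20.0
```

```bash
python3 s.py
```

```text
9.65 [ 0.5069 -0.1215  0.0946] [-3.141 -0.    -1.505] [ 3.  -1.3 -8.7] [-0.395 -1.02  -0.048] [ 0.14  0.24 -0.5   0.   -0.83 -0.08] 1.437
```

>>> step_arm(rows=[[0.0003,0,0.0002,0.1,0.02],[0.0003,0,0.0004,0.2,0.02],[0.0003,0,0.0006,0.3,0.02],[0.0003,0,0.0008,0.4,0.02],[0.0003,0,0.0008,0.4,0.02]])

```text
t: 10.15
eef_pos: [0.5073, -0.1214, 0.0953]
ee_rot: [-3.141, -0.0, -1.107]
force: [3.6, -0.7, -8.3]
width: 0.0253
gripper_force: 20.0
```

```bash
python3 s.py
```

```text
10.15 [ 0.5073 -0.1214  0.0953] [-3.141 -0.    -1.107] [ 3.6 -0.7 -8.3] [-0.209 -1.243  0.02 ] [ 0.14  0.24 -0.5   0.   -0.84  0.32] 1.435
```

>>> step_arm(rows=[[0,0,0.0002,0.1,0.02],[0,0,0.0004,0.2,0.02],[0,0,0.0006,0.3,0.02],[0,0,0.0008,0.4,0.02],[0,0,0.0008,0.4,0.02]])

```text
t: 10.65
eef_pos: [0.5076, -0.1212, 0.0962]
ee_rot: [-3.14, -0.001, -0.708]
force: [5.0, 0.8, -9.6]
width: 0.0255
gripper_force: 20.0
```

```bash
python3 s.py
```

```text
10.65 [ 0.5076 -0.1212  0.0962] [-3.14e+00 -1.00e-03 -7.08e-01] [ 5.   0.8 -9.6] [ 0.403 -1.671 -0.02 ] [ 0.14  0.23 -0.5  -0.   -0.84  0.72] 1.434
```

>>> step_arm(rows=[[0.0005,0,0.0002,0.1,0.02],[0.0005,0,0.0003,0.15,0.02],[0.0005,0,0.0003,0.15,0.02]])

```text
t: 10.95
eef_pos: [0.5077, -0.1211, 0.0963]
ee_rot: [-3.141, -0.0, -0.559]
force: [4.3, 3.7, -9.5]
width: 0.0253
gripper_force: 20.0
```

```bash
python3 s.py
```

```text
10.95 [ 0.5077 -0.1211  0.0963] [-3.141 -0.    -0.559] [ 4.3  3.7 -9.5] [ 1.041 -1.463  0.101] [ 0.14  0.23 -0.5  -0.   -0.84  0.87] 0.775
```

>>> step_arm(rows=[[0,0,0.0002,0.1,0.02],[0,0,0.0003,0.15,0.02],[0,0,0.0003,0.15,0.02]])

```text
t: 11.25
eef_pos: [0.5078, -0.121, 0.0966]
ee_rot: [-3.141, -0.001, -0.408]
force: [5.0, 3.2, -8.8]
width: 0.0258
gripper_force: 20.0
```

```bash
python3 s.py
```

```text
11.25 [ 0.5078 -0.121   0.0966] [-3.141e+00 -1.000e-03 -4.080e-01] [ 5.   3.2 -8.8] [ 1.224e+00 -1.544e+00  1.000e-03] [ 0.14  0.23 -0.5  -0.   -0.84  1.02] 0.679
```

>>> step_arm(rows=[[0,0,0.0002,0.1,0.02],[0,0,0.0003,0.15,0.02],[0,0,0.0003,0.15,0.02]])

```text
t: 11.55
eef_pos: [0.5078, -0.121, 0.0969]
ee_rot: [-3.141, -0.001, -0.259]
force: [3.7, 3.4, -8.9]
width: 0.0257
gripper_force: 20.0
```

```bash
cat > m.py <<'E'
from h import *
L=[]
for i in range(5): arm.grab_frame("wrist"); s=arm.get_state(); L.append(np.r_[s["force"],s["moment"],s["joint_efforts"][5]])
print(s["t"],s["eef_pos"].round(4),s["ee_rot"].round(3),np.mean(L,0).round(3),np.std(L,0).round(3)[5:])
E
python3 m.py
```

```text
11.8 [ 0.5078 -0.121   0.0969] [-3.141e+00 -1.000e-03 -2.600e-01] [ 4.443  3.689 -9.603  1.219 -1.576  0.024  0.05 ] [0.026 0.092]
```

>>> step_arm(rows=[[0,0,0.0002,0.1,0.02],[0,0,0.0003,0.15,0.02],[0,0,0.0003,0.15,0.02]])

```text
t: 12.1
eef_pos: [0.5079, -0.121, 0.097]
ee_rot: [-3.141, -0.001, -0.109]
force: [4.5, 3.8, -10.5]
width: 0.0255
gripper_force: 20.0
```

```bash
python3 m.py
```

```text
12.35 [ 0.5079 -0.121   0.097 ] [-3.141e+00 -1.000e-03 -1.110e-01] [  5.126   3.555 -10.871   1.174  -1.797  -0.077   0.16 ] [0.04  0.092]
```

>>> step_arm(rows=[[0,0,-0.0002,0.1,0.02],[0,0,-0.0002,0.2,0.02],[0,0,-0.0002,0.2,0.02]])

```text
t: 12.65
eef_pos: [0.5078, -0.121, 0.097]
ee_rot: [-3.141, -0.001, 0.093]
force: [3.8, 3.7, -9.3]
width: 0.0253
gripper_force: 20.0
```

```bash
python3 m.py; python3 s.py
```

```text
12.9 [ 0.5078 -0.121   0.0969] [-3.141e+00 -1.000e-03  8.900e-02] [ 4.507  3.754 -9.38   1.184 -1.627 -0.12   0.265] [0.043 0.175]
12.9 [ 0.5078 -0.121   0.0969] [-3.141e+00 -1.000e-03  8.900e-02] [ 3.6  4.5 -9.3] [ 1.224 -1.63  -0.129] [ 0.14  0.23 -0.5  -0.   -0.84  1.52] 0.142
```

The torque is now growing at the stop's rate of about 0.25 N·m/rad, so the screw is at the end of its thread. I'll ease back slightly, release and check that it stays up.

>>> step_arm(rows=[[0,0,0,-0.1,0.02],[0,0,0,-0.1,0.02],[0,0,0,-0.1,0.032],[0,0,0,-0.1,0.045],[0,0,0,-0.1,0.06],[0,0,0,-0.1,0.06],[0,0,0.01,-0.1,0.06],[0,0,0.03,-0.1,0.06],[0,0,0.06,-0.2,0.06],[0,0,0.08,-0.2,0.06],[0,0,0.08,-0.2,0.06],[0,0,0.08,-0.2,0.06]])

```text
t: 14.1
eef_pos: [0.5074, -0.1215, 0.1777]
ee_rot: [-3.141, -0.001, -0.104]
force: [-1.0, 0.1, -0.3]
width: 0.0604
gripper_force: 0.0
```

```bash
python3 s.py
python3 - <<'E'
from h import *
a=grab("wrist","pics/w3.png")["color"];b=grab("scene","pics/s3.png")["color"];c=grab("side","pics/d3.png")["color"]
b=cv2.resize(b[180:300,235:375],(400,300)); c=cv2.resize(c[225:345,240:380],(400,300))
cv2.imwrite("pics/c3.png",np.hstack([cv2.resize(a,(400,300)),c]))
E
```

```text
14.1 [ 0.5074 -0.1215  0.1777] [-3.141e+00 -1.000e-03 -1.040e-01] [-1.   0.1 -0.3] [-0.023  0.084  0.015] [ 0.14  0.15 -0.39 -0.   -1.03  1.33] -0.014
```

View pics/w3.png

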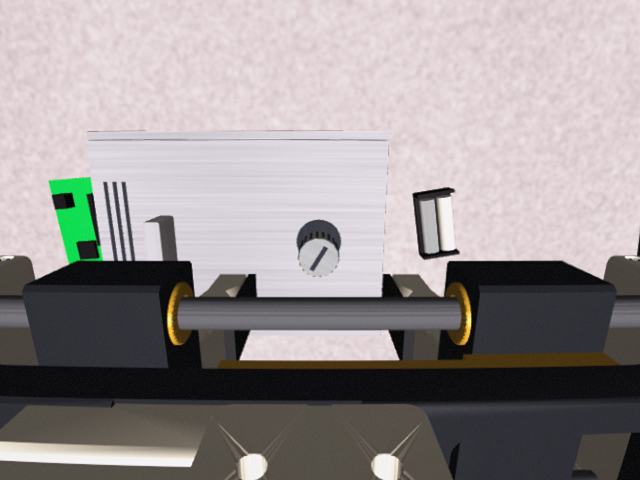

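The screw stands at (318,257) and its slot has turned; the fin is at (147–176, 216–262). I'll compute the screw's height and slot angle, and the fin's position.

Run:
```python
from h import *
f=load("pics/w3.png")
for z in (.106,.115,.119,.123): print(z,onz(f,318.5,257,z))
p,q=onz(f,311,270,.12),onz(f,326,247,.12); a=np.arctan2(*(q-p)[1::-1]); print("slot",a,(a-(-3.097))%np.pi)
print(onz(f,145.5,222,.103),onz(f,161,222,.103))
s=load("pics/d3.png"); R=cv2.Rodrigues(s["rvec"])[0]
im=cv2.imread("pics/d3.png"); cv2.imwrite("pics/d3c.png",cv2.resize(im[215:345,240:380],None,fx=4,fy=4,interpolation=3))
```

```text
0.106 [ 0.50311506 -0.12029659  0.106     ]
0.115 [ 0.50583935 -0.12059703  0.115     ]
0.119 [ 0.50705014 -0.12073056  0.119     ]
0.123 [ 0.50826093 -0.12086408  0.123     ]
slot -0.6617930908812608 2.4352069091187394
[ 0.53879238 -0.0063973   0.103     ] [ 0.5376687  -0.01699012  0.103     ]
```

>>> step_arm(rows=[[0.003,0.03,0,0,0.06],[0.006,0.06,0,0,0.06],[0.009,0.09,0,0,0.06],[0.0115,0.1135,0,0,0.06],[0.0115,0.1135,-0.02,0,0.06],[0.0115,0.1135,-0.05,0,0.06],[0.0115,0.1135,-0.075,0,0.06],[0.0115,0.1135,-0.088,0,0.06],[0.0115,0.1135,-0.0945,0,0.06],[0.0115,0.1135,-0.0945,0,0.06],[0.0115,0.1135,-0.0945,0,0.06]])

```text
t: 15.35
eef_pos: [0.5191, -0.008, 0.0827]
ee_rot: [3.142, -0.0, -0.104]
force: [0.6, -0.1, -0.1]
width: 0.0602
gripper_force: 0.0
```

>>> step_arm(rows=[[0,0,0,0,0.04],[0,0,0,0,0.03],[0,0,0,0,0.022],[0,0,0,0,0.017],[0,0,0,0,0.013],[0,0,0,0,0.009],[0,0,0,0,0.008],[0,0,0,0,0.008]], newtons=20)

```text
t: 16.15
eef_pos: [0.5188, -0.0078, 0.0824]
ee_rot: [-3.141, -0.0, -0.104]
force: [-0.9, 2.5, 1.2]
width: 0.0118
gripper_force: 20.0
```

>>> step_arm(rows=[[0.0003,0.003,0,0,0.008],[0.0008,0.008,0,0,0.008],[0.0014,0.013,0,0,0.008],[0.0019,0.018,0,0,0.008],[0.0024,0.023,0,0,0.008],[0.003,0.028,0,0,0.008],[0.003,0.028,0,0,0.008]])

```text
t: 16.85
eef_pos: [0.522, 0.021, 0.0824]
ee_rot: [-3.141, -0.0, -0.103]
force: [-1.2, 1.4, 1.5]
width: 0.0121
gripper_force: 20.0
```

>>> step_arm(rows=[[0.0005,0.005,0,0,0.008],[0.001,0.01,0,0,0.008],[0.0016,0.015,0,0,0.008],[0.0021,0.02,0,0,0.008],[0.0026,0.025,0,0,0.008],[0.0032,0.03,0,0,0.008],[0.0037,0.035,0,0,0.008],[0.0039,0.037,0,0,0.008],[0.0041,0.039,0,0,0.008],[0.0041,0.039,0,0,0.008]])

```text
t: 17.85
eef_pos: [0.5261, 0.0594, 0.0824]
ee_rot: [-3.141, -0.0, -0.104]
force: [2.1, -2.3, -0.2]
width: 0.0114
gripper_force: 20.0
```

>>> step_arm(rows=[[0.0001,0.001,0,0,0.008],[0.0002,0.002,0,0,0.008],[0.0003,0.003,0,0,0.008],[0.0004,0.004,0,0,0.008],[0.0004,0.004,0,0,0.008],[0.0004,0.004,0,0,0.008]])

```text
t: 18.45
eef_pos: [0.5263, 0.0618, 0.0824]
ee_rot: [3.14, 0.0, -0.104]
force: [4.1, -10.1, -0.9]
width: 0.0119
gripper_force: 20.0
```

```bash
python3 m.py
```

```text
18.7 [0.5264 0.0618 0.0824] [ 3.14   0.    -0.104] [  4.314 -10.232  -0.717  -3.631  -1.741  -0.094   0.1  ] [0.025 0.   ]
```

The cover is at its stop after 70 mm of travel, with the force up to 10 N. I'll release and retreat upward.

>>> step_arm(rows=[[0,0,0,0,0.02],[0,0,0,0,0.03],[0,0,0,0,0.045],[0,0,0,0,0.06],[0,0,0,0,0.06],[0,0,0.01,0,0.06],[0,0,0.03,0,0.06],[0,0,0.07,0,0.06],[0,0,0.11,0,0.06],[0,0,0.15,0,0.06],[0,0,0.18,0,0.06],[0,0,0.18,0,0.06],[0,0,0.18,0,0.06]])

```text
t: 20.0
eef_pos: [0.5264, 0.0632, 0.2636]
ee_rot: [-3.14, -0.002, -0.104]
force: [-0.4, -0.6, -0.7]
width: 0.0596
gripper_force: 0.0
```

```bash
python3 s.py
python3 - <<'E'
from h import *
a=grab("wrist","pics/w4.png")["color"]; b=grab("scene","pics/s4.png")["color"]
cv2.imwrite("pics/c4.png",np.hstack([cv2.resize(a,(400,300)),cv2.resize(b[150:330,210:450],(400,300),interpolation=3)]))
E
```

```text
20.0 [0.5264 0.0632 0.2636] [-3.14e+00 -2.00e-03 -1.04e-01] [-0.4 -0.6 -0.7] [-0.048  0.044 -0.   ] [ 0.49  0.09 -0.25 -0.   -1.23  0.98] 0.0
```

View pics/c4.png

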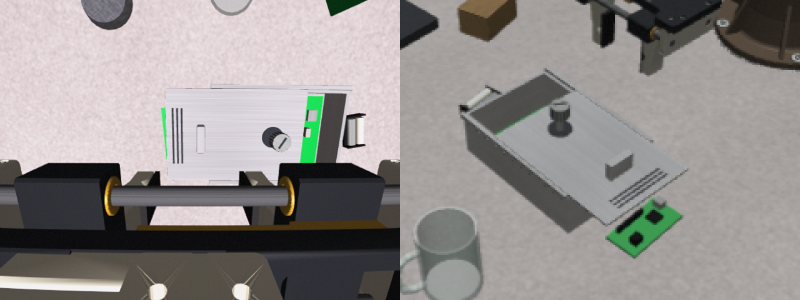

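The picture shows the cover fully open (box interior visible on the left), the screw parked up at about (560,108), and nothing else disturbed.

```bash
python3 -c "
from station import arm
print(arm.job_done())"
```

```text
the job is handed in; nothing more can be done
None
```

The screw is unscrewed to the end of its thread and stays parked up by itself, the cover is slid 70 mm to its open stop, and the job is handed in at about 20 s; my first grip on the screw was about 6 mm off-centre and pushed it sideways with about 22 N before I released it and re-gripped.

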